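# Recharge and vent the dry-storage box

## Task

Put the fresh drying cartridge (orange window) flat, window up, into the open drawer of the dry-storage box and slide the drawer fully shut. Then pull the box's lid free of its sticky seal and hold it just ajar, its front edge about 25 mm up and never swung wide open, so that the box can vent; finish while still holding it there, steady. Leave the spent cartridge (dark green window), the bottle and the tube rack where they are.

Things in the scene. Friction and masses are not known exactly. Their poses are not given: they have to be found in the camera images.
- storage_box: White dry-storage box, fixed to the bench, 220 deep (x) x 200 wide (y). Origin: on its underside, midway across, 125 mm behind the front of its base; its own x axis points to its back, z up; the front (drawer side, -x) faces the robot, turned by up to 0.15 rad. The base is 80 mm high and fills x -125 to +95 mm; the chamber above it, set back, fills x -80 to +95 mm, with its rim at 150 mm and the closed lid on it (top at 160 mm).
- drawer (a joint): Slide of the drawer in the base, in m: 0 = fully shut, grows as it comes out towards the robot (box's -x); it starts 0.09 to 0.11 out (0.115 at most), needs about 1.5 N to slide and stays where it is left.
- drawer_floor (a point): Centre of the drawer's inner floor (15 mm above the bench), moving with the drawer; axes as the box's. Inside: 122 mm (x) x 164 mm (y), side walls 44 mm high above this floor. The teal front panel (12 mm thick, 196 mm wide, from 6 to 74 mm above the bench) has its outer face at x -79 mm. With the drawer out by q, the roof of the base covers what lies beyond x = q - 67 mm.
- drawer_pull (a point): Middle of the front edge of the aluminium pull on the drawer front, a solid ledge 90 mm wide (y), 14 mm deep, 14 mm high (35 to 49 mm above the bench); this point is 42 mm above the bench and 93 mm in front (-x) of the drawer_floor point. Pushing it along the box's +x shuts the drawer.
- lid (a joint): Hinge of the lid, rad: 0 = closed on the seal, grows as its front edge rises; axis along the box's y, 95 mm behind the box's origin and 150 mm above the bench. The front edge is 180 mm from the hinge (25 mm of gap = 0.14 rad). The seal resists with up to about 11 to 16 N upward at the fin over the first few mm, then lets go suddenly; after that only the lid's own weight and light drag remain (about 3 to 8 N at the fin), and let go it falls shut.
- lid_fin (a point): Middle of the top edge of the red fin handle standing on the lid: 45 mm long along the box's x, 14 mm thick along its y, 40 mm tall (its top is 200 mm above the bench when closed). 135 mm in front of the hinge. Grip it from above across its thickness.
- fresh: Fresh drying cartridge: white plastic block 58 (x) x 38 (y) x 26 mm (z) with an orange window on top, about 120 g, lying on the bench on the robot's left or right. Origin: centre of its underside; x is its long axis.
- spent: Spent cartridge, the same but with a dark green window, on the other side from the fresh one. Leave it alone. Origin: centre of its underside.
- bottle: Amber bottle, 66 mm diameter, 150 mm high, standing on the bench. Leave it alone. Origin: centre of its underside.
- tube_rack: Blue tube rack with red-capped tubes, 70 (x) x 120 (y) x 92 mm. Leave it alone. Origin: centre of its underside.
Mind the look-alikes: they are no part of the job. Leave any pink look-alike of the fresh alone.

How it is judged (in metres and radians):
On the way, in this order (a step that is already met when the one before it is completed fails the run):
1. the fresh cartridge lies flat in the drawer, released (x of fresh in the frame of drawer_floor between -0.045 and 0.045 m and y of fresh in the frame of drawer_floor between -0.07 and 0.07 m and z of fresh in the frame of drawer_floor between -0.005 and 0.006 m and angle between fresh's own z axis and vertical below 0.15 rad and contact force between fresh and the fingers below 0.2 N), for 0.2 s.
2. the drawer is fully shut with the cartridge in it (all of step 1 and value of joint drawer below 0.005 m), for 0.2 s.
3. the lid has been broken free of its seal (value of joint lid above 0.08 rad), for 0.2 s.
At the end, for the whole second after the job is handed in: The drawer is shut (within 5 mm) with the fresh cartridge flat inside it, window up (within 0.15 rad), released; the fingers hold the lid ajar and steady between 0.08 and 0.225 rad (front edge about 15 to 40 mm up), nothing else propping it; the bystanders are within 20 mm of their places (all of step 2 and value of joint lid between 0.08 and 0.225 rad and velocity of joint lid between -0.05 and 0.05 rad/s and contact force between lid and the fingers above 1 N and contact force between lid and fresh below 0.1 N and contact force between lid and spent below 0.1 N and contact force between lid and bottle below 0.1 N and contact force between lid and tube_rack below 0.1 N and distance of each of spent, bottle, tube_rack from where it was at the start of the episode below 0.02 m); the arm keeps its last pose, push and grip.
It fails at once if the lid is swung wide open (over 0.34 rad, front edge 60 mm up) (value of joint lid above 0.34 rad).
It fails at once if the spent cartridge is moved over 20 mm or tipped (distance of spent from where it was at the start of the episode above 0.02 m or angle between spent's own z axis and vertical above 0.3 rad).
It fails at once if the bottle is moved over 20 mm or tipped (distance of bottle from where it was at the start of the episode above 0.02 m or angle between bottle's own z axis and vertical above 0.3 rad).
It fails at once if the tube rack is moved over 20 mm or tipped (distance of tube_rack from where it was at the start of the episode above 0.02 m or angle between tube_rack's own z axis and vertical above 0.3 rad).
It also fails if it takes over 64 s, if anything falls off the work surface, if the arm or the gripper's body presses on something with over 40 N, if the wrist force passes 120 N, or if a joint passes its speed limit or range.

## Robot

A 6-joint arm with a two-finger parallel gripper is mounted at the origin on the work surface. World frame = base frame: x ahead of the robot, y to its left, z up, the work surface at z = 0. Lengths are in mm, angles in rad, forces in N, time in s.
With the tool pointing down it reaches from about 275 to 750 mm from the base axis. Payload 10.2 kg.
Tool frame: the origin (TCP) lies between the finger pads; the fingertips stand 22 mm ahead of it and the grasp point (between the pads) lies 3 mm ahead of it (ctrl.nose_length is the distance from the TCP to the fingertips, in mm); y points along the fingers, z is the direction in which the jaws open and shut, and the axes are right-handed (so a half turn about y gives the same grasp; the last joint's range is limited). The gripper opens to 85 mm and grips with 20 to 120 N. Pads are 22 mm wide; open, the fingers measure 114 mm over their backs; the gripper's body (76 mm by 85 mm) begins 54 mm behind the grasp point. The pads swing forward as they close: fully open they stand 13 mm farther back than shut.
Start: joints at [-1.536, 0.313, 1.498, -0, 1.331, -0.223], TCP at [133.837, -507.66, 253.294] pointing down, gripper open.
Joint ranges: [-2.94, 2.94], [-0.97, 2.17], [0.19, 2.56], [-1.23, 4.37], [0.02, 3.11], [-2.88, 2.88]. Speed limits (rad/s): [2.39, 2.39, 3.01, 3.14, 3.14, 3.14].

## Interface

Orientations are given as a unit quaternion [w, x, y, z].
In Python, from rig import ctrl, eyes, models gives the robot as it stands.
- The arm moves only by the shell command python3 -m crank 'ROWS' [FORCE]. ROWS is JSON, a list of rows, each an object with "dp": the shift along the tool's x, y, z in mm, a list of three; "roll": the turn about the tool's y in rad; "gripper": the closure in counts, from 0 (fully open) to 255 (shut). A call has 1 to 10 rows; each row is the pose to reach, as a shift and turn from the pose commanded when the call began, along the tool's axes at that moment; what a row does not reach only later rows make up. A row lasts 1/12 s, in which the tool goes at most 41.7 mm and 7.16 degrees, less where a joint would pass 70% of its speed; a pose out of reach is approached as far as the arm can. A call with a gripper value outside its range is refused whole. The fingers move at their own pace and stop on an object; FORCE is the grip in N (left out, the last holds). Time passes only in rows, so rows that repeat a pose let the fingers close. It gives the time, the measured TCP pose, the force and the opening at its end, in the units of the state.
- ctrl.sense(): the state, without advancing time (a new reading comes with each control period).
- eyes.capture(name): name is "side" or "top" or "wrist"; returns a dict with "color" (480x640x3 uint8, red, green, blue), "fx", "fy", "cx", "cy" (pixels), "R" (3x3) and "t" (3): a world point X has camera coordinates R X + t. Camera axes: x right, y down, z forward; pixel columns grow to the right and rows downward; lengths in mm; the calibration is good to about 2 mm. The wrist camera is an equidistant fisheye: a pixel r from the principal point sees the ray r / f radians off the axis. A picture is of the moment at which its call begins. There is no depth.
- ctrl.finish_job(): hands the job in, once; it reports no verdict.
Trained networks look in a picture, given as the dict that the camera call returned (one of the last four; its "shot" number tells which), for a name from the list of things; names that differ only in an ending like _2 or _b are one class to them, and where a whole thing is asked for, a point or a joint stands for the part that bears it (a point fixed in the world has none). Each returns a list of dicts, best first, with "confidence" (0 to 1); they miss things now and then, are a little off and sometimes report something else, mostly with a low value. They report only what shows in the picture. A call takes as long as a camera call. They do not tell look-alikes from the thing itself.
- models.spot_in(picture, label): "extent" ([centre column, centre row, width, height] in pixels, round what is visible of it).
- models.spot_point(picture, label): "centre" ([column, row] in pixels: a listed point, or the origin of a listed thing).
The state is a dict: "time_s": time; "joints": joint angles; "dq": joint speeds; "tau": joint torques, N m; "eef_pos": TCP position; "ee_rot": TCP orientation; "force": force on the tool from outside, world axes, zero at the start; "wrist_torque": the same for the moment, N m; "grip_width": opening from 0.0 (shut) to 1.0 (fully open).
Only numpy, scipy, OpenCV 4.12 (cv2) and the standard library are available. Lean on these libraries where they do the work, as an engineer would, in place of code of your own. Each camera call takes 0.05 s, during which the arm holds its last target. There are 200 camera calls.

## Working session

There is one attempt and no reset: what is moved stays moved. The work goes in short steps, Python scripts to look and compute and a shell command to move; the robot and the scene stay as the last step left them, time stands still between calls to the robot, and variables do not carry over. Pictures are saved under pics/ and viewed, about 8 in all and at most 12, crops included, and the job is handed in when it is done.

```bash
mkdir -p pics; ls
cat > h.py <<'E'
import numpy as np, cv2
from rig import ctrl, eyes, models
from scipy.spatial.transform import Rotation as Ro
def save(p,n): cv2.imwrite(f'pics/{n}.png',cv2.cvtColor(p['color'],cv2.COLOR_RGB2BGR))
def ray(p,uv):
    R=np.array(p['R']);t=np.array(p['t'])
    d=R.T@np.array([(uv[0]-p['cx'])/p['fx'],(uv[1]-p['cy'])/p['fy'],1.]); return -R.T@t,d
def atz(p,uv,z):
    o,d=ray(p,uv); return o+d*(z-o[2])/d[2]
def proj(p,X):
    c=np.array(p['R'])@np.array(X,float)+np.array(p['t']); return np.array([p['cx']+p['fx']*c[0]/c[2],p['cy']+p['fy']*c[1]/c[2]])
def tri(a,ua,b,ub):
    o1,d1=ray(a,ua);o2,d2=ray(b,ub)
    s=np.linalg.lstsq(np.c_[d1,-d2],o2-o1,rcond=None)[0]
    x,y=o1+s[0]*d1,o2+s[1]*d2; return (x+y)/2,np.linalg.norm(x-y)
def axes(): # tool axes in world as columns
    w,x,y,z=ctrl.sense()['ee_rot']; return Ro.from_quat([x,y,z,w]).as_matrix()
E
python3 - <<'E'
from h import *
np.set_printoptions(precision=1,suppress=True)
T=eyes.capture('top');S=eyes.capture('side')
im=np.hstack([T['color'],S['color']]);im=cv2.resize(T['color'],(800,600));save({'color':im},'top0');save({'color':cv2.resize(S['color'],(800,600))},'side0')
for n in ['storage_box','drawer_floor','drawer_pull','lid_fin','fresh','spent','bottle','tube_rack']:
    for nm,p in(('T',T),('S',S)):
        print(n,nm,[(np.array(d['centre']).round(1),round(d['confidence'],2)) for d in models.spot_point(p,n)][:4])
print(ctrl.sense(),axes())
print(-np.array(T['R']).T@T['t'],-np.array(S['R']).T@S['t'])
E
```

```text
pics
storage_box T []
storage_box S [(array([278.7, 273.1]), 0.87), (array([342.6, 281.6]), 0.6)]
drawer_floor T [(array([314.1, 290.9]), 0.7)]
drawer_floor S [(array([343.5, 277.9]), 0.95)]
drawer_pull T [(array([314. , 333.6]), 0.83)]
drawer_pull S [(array([377.3, 270.7]), 0.82)]
lid_fin T [(array([304.7, 218.5]), 0.81)]
lid_fin S [(array([298.5, 206.8]), 0.81)]
fresh T [(array([223.7, 294.6]), 0.97), (array([188. , 324.1]), 0.65)]
fresh S [(array([341.6, 361.7]), 0.92), (array([319.6, 332.2]), 0.75)]
spent T [(array([472.3, 322.6]), 0.58)]
spent S [(array([398.7, 219.6]), 0.64)]
bottle T [(array([166.8, 250.1]), 0.73), (array([469.2, 326.7]), 0.5)]
bottle S [(array([254.2, 367.2]), 0.95)]
tube_rack T [(array([481.5, 231.2]), 0.82)]
tube_rack S [(array([332.6, 203.7]), 0.63)]
{'time_s': 0.9, 'joints': array([-1.5,  0.3,  1.5,  0. ,  1.3, -0.2]), 'dq': array([-0.,  0., -0., -0., -0.,  0.]), 'tau': array([  0. , -41.2, -26. ,  -0. ,   0. ,   0. ]), 'eef_pos': array([ 133.8, -507.6,  253.3]), 'ee_rot': array([ 0.1, -0.1,  0.7, -0.7]), 'force': array([-0.1,  0.2,  0.3]), 'wrist_torque': array([-0.,  0., -0.]), 'grip_width': 1.0005312611575186} [[-1.   0.   0.3]
 [-0.3  0.  -1. ]
 [-0.  -1.  -0. ]]
[ 392.4   17.2 1252.9] [ 361.6 1080.8  817.3]
```

View pics/top0.png

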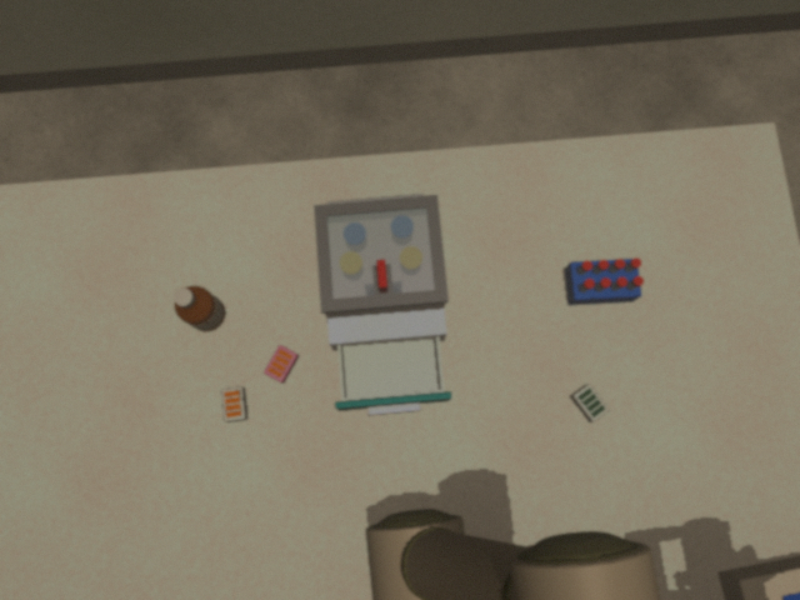

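Run:
```python
from h import *
np.set_printoptions(precision=1,suppress=True)
T=eyes.capture('top');S=eyes.capture('side')
for n,z in [('drawer_floor',15),('drawer_pull',42),('lid_fin',200),('storage_box',0),('fresh',0),('spent',0),('bottle',0),('tube_rack',0)]:
    for nm,p in(('T',T),('S',S)):
        print(n,nm,[(atz(p,d['centre'],z),round(d['confidence'],2)) for d in models.spot_point(p,n)][:3])
c=T['color'][250:370,150:270];c2=T['color'][270:390,410:530]
save({'color':cv2.resize(np.hstack([c,c2]),(800,400),interpolation=cv2.INTER_CUBIC)},'crop0')
for nm,p in(('T',T),('S',S)):
  hsv=cv2.cvtColor(p['color'],cv2.COLOR_RGB2HSV)
  for cn,lo,hi in(('orange',(8,120,120),(22,255,255)),('teal',(80,80,50),(100,255,255)),('red',(0,150,90),(6,255,255)),('pink',(145,60,120),(175,255,255))):
    m=cv2.inRange(hsv,lo,hi);k,l,st,ce=cv2.connectedComponentsWithStats(m)
    for i in range(1,k):
      if st[i,4]>25:
        r=cv2.minAreaRect(np.argwhere(l==i)[:,::-1].astype(np.float32));
        z={'orange':26,'red':200,'teal':74,'pink':26}[cn]
        print(nm,cn,st[i,4],ce[i],'world',atz(p,ce[i],z)[:2],'corners',[atz(p,q,z)[:2].round() .tolist() for q in cv2.boxPoints(r)])
```

```text
drawer_floor T [(array([543.8,  21.1,  15. ]), 0.98)]
drawer_floor S [(array([538.9,  34.6,  15. ]), 0.72)]
drawer_pull T [(array([452.2,  26.6,  42. ]), 0.84), (array([ 436. , -312.1,   42. ]), 0.44)]
drawer_pull S [(array([460.2,  20.3,  42. ]), 0.92)]
lid_fin T [(array([662.1,  24.7, 200. ]), 0.78)]
lid_fin S [(array([655.8,  20.6, 200. ]), 0.95)]
storage_box T []
storage_box S [(array([709.4,  30.7,   0. ]), 0.73)]
fresh T [(array([553. , 222.3,   0. ]), 0.86), (array([489.3, 307.4,   0. ]), 0.81)]
fresh S [(array([564.2, 220.4,   0. ]), 0.81), (array([490.9, 304.1,   0. ]), 0.63)]
spent T [(array([ 438.7, -323.2,    0. ]), 0.95)]
spent S [(array([ 444.3, -318.5,    0. ]), 0.5), (array([550.,  18.,   0.]), 0.29)]
bottle T [(array([657.4, 345.6,   0. ]), 0.6)]
bottle S [(array([660. , 360.4,   0. ]), 0.62), (array([702.7,  35.7,   0. ]), 0.38), (array([ 439. , -319.9,    0. ]), 0.26)]
tube_rack T [(array([ 649.7, -373.6,    0. ]), 0.67)]
tube_rack S [(array([ 655.1, -366.8,    0. ]), 0.98)]
T orange 120 [225.1 288.1] world [561.5 214.9] corners [[555.0, 233.0], [581.0, 216.0], [56
[... 1837 characters left out ...]
ge 44 [343.4 355.3] world [488.8 303.7] corners [[492.0, 317.0], [495.0, 291.0], [485.0, 291.0], [483.0, 317.0]]
S orange 38 [349.1 356. ] world [477.1 302.6] corners [[483.0, 292.0], [475.0, 290.0], [471.0, 313.0], [479.0, 315.0]]
S teal 184 [372.1 264.2] world [473.7  35.3] corners [[478.0, 121.0], [479.0, -68.0], [467.0, -65.0], [468.0, 123.0]]
S red 678 [443.1 159.8] world [ 337.3 -346.1] corners [[425.0, -304.0], [430.0, -405.0], [262.0, -402.0], [266.0, -303.0]]
S red 51 [298.  207.5] world [662.1  27. ] corners [[683.0, 25.0], [645.0, 15.0], [642.0, 29.0], [678.0, 39.0]]
S red 56 [319.8 322.3] world [516.1 407.8] corners [[529.0, 410.0], [524.0, 389.0], [502.0, 406.0], [508.0, 426.0]]
```

Top view (800x600): the box is at about (383,280) with the drawer open below it. Possible targets are the white block with an orange window at (233,404), the pink block with an orange window at (282,364), and the dark-green spent cartridge at (589,402). By the description, the white one is the fresh cartridge. I'll check that in the crop.

View pics/crop0.png

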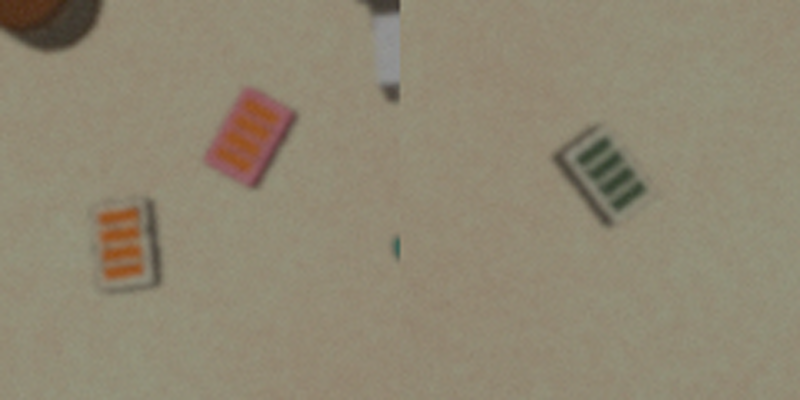

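Run:
```python
from h import *
np.set_printoptions(precision=3,suppress=True)
T=eyes.capture('top')
# box yaw from lid outline: gray lid vs world
print(axes()); print(ctrl.sense()['eef_pos'])
c,s=0.15,0
g=cv2.cvtColor(T['color'],cv2.COLOR_RGB2HSV)
# teal bar fit line
m=cv2.inRange(g,(80,80,50),(100,255,255));k,l,st,ce=cv2.connectedComponentsWithStats(m)
i=1+np.argmax(st[1:,4]);P=np.array([atz(T,q[::-1],74)[:2] for q in np.argwhere(l==i)])
print('teal yaw (x=a*y)',np.polyfit(P[:,1],P[:,0],1), P.mean(0))
m=cv2.inRange(g,(0,150,90),(6,255,255));m[:, :280]=0;m[:,330:]=0;P=np.array([atz(T,q[::-1],200)[:2] for q in np.argwhere(m>0)])
print('fin yaw',np.polyfit(P[:,0],P[:,1],1),P.mean(0))
print(ctrl.nose_length)
```

```text
[[-0.967  0.     0.255]
 [-0.255  0.    -0.967]
 [-0.    -1.    -0.   ]]
[ 133.848 -507.653  253.286]
teal yaw (x=a*y) [ -0.004 472.39 ] [472.286  25.707]
fin yaw [ 0.009 19.994] [658.553  25.614]
22.0
```

The crop shows the white block with the orange window at (125,245), which is the fresh cartridge. The block at (250,138) is the pink look-alike, and the dark-green one on the right is spent. The fresh cartridge is at about (492,304) with yaw about 0.06, and the box yaw is about 0. I'll move now.

```bash
python3 -m crank '[{"dp":[-249,0,-312],"gripper":0},{"dp":[-249,0,-312],"gripper":0},{"dp":[-249,0,-312],"gripper":0},{"dp":[-249,0,-312],"gripper":0},{"dp":[-249,0,-312],"gripper":0},{"dp":[-249,0,-312],"gripper":0},{"dp":[-249,0,-312],"gripper":0},{"dp":[-249,0,-312],"gripper":0},{"dp":[-249,0,-312],"gripper":0},{"dp":[-249,0,-312],"gripper":0}]' 40
```

```text
$[0]: bad value
```

```bash
python3 -m crank '[{"dp":[-249,0,-312],"roll":0,"gripper":0},{"dp":[-249,0,-312],"roll":0,"gripper":0},{"dp":[-249,0,-312],"roll":0,"gripper":0},{"dp":[-249,0,-312],"roll":0,"gripper":0},{"dp":[-249,0,-312],"roll":0,"gripper":0},{"dp":[-249,0,-312],"roll":0,"gripper":0},{"dp":[-249,0,-312],"roll":0,"gripper":0},{"dp":[-249,0,-312],"roll":0,"gripper":0},{"dp":[-249,0,-312],"roll":0,"gripper":0},{"dp":[-249,0,-312],"roll":0,"gripper":0}]' 40
```

```text
time_s: 2.68
eef_pos: [295.5, -139.5, 253.6]
ee_rot: [-0.092, 0.091, -0.701, 0.701]
force: [0.3, -1.5, 0.2]
grip_width: 0.999
```

```bash
python3 -m crank '[{"dp":[-249,0,-312],"roll":0,"gripper":0},{"dp":[-249,0,-312],"roll":0,"gripper":0},{"dp":[-249,0,-312],"roll":0,"gripper":0},{"dp":[-249,0,-312],"roll":0,"gripper":0},{"dp":[-249,0,-312],"roll":0,"gripper":0},{"dp":[-249,0,-312],"roll":0,"gripper":0},{"dp":[-249,0,-312],"roll":0,"gripper":0},{"dp":[-249,0,-312],"roll":0,"gripper":0},{"dp":[-249,0,-312],"roll":0,"gripper":0},{"dp":[-249,0,-312],"roll":0,"gripper":0}]' 40 && python3 -m crank '[{"dp":[-56,60,-69],"roll":0.1,"gripper":0},{"dp":[-56,100,-69],"roll":0.196,"gripper":0},{"dp":[-56,100,-69],"roll":0.196,"gripper":0},{"dp":[-56,100,-69],"roll":0.196,"gripper":0},{"dp":[-56,100,-69],"roll":0.196,"gripper":0},{"dp":[-56,100,-69],"roll":0.196,"gripper":0}]' 40
python3 - <<'E'
from h import *
np.set_printoptions(precision=3,suppress=True)
print(ctrl.sense()['joints'],axes())
W=eyes.capture('wrist');print({k:W[k] for k in('fx','fy','cx','cy')})
save(W,'w1')
def wray(p,uv):
    d=np.array([(uv[0]-p['cx'])/p['fx'],(uv[1]-p['cy'])/p['fy']]);th=np.linalg.norm(d)
    v=np.r_[d/th*np.sin(th),np.cos(th)];R=np.array(p['R']);return -R.T@p['t'],R.T@v
for d in models.spot_point(W,'fresh'):
    o,v=wray(W,d['centre']);print(d['centre'],d['confidence'],o+v*(0-o[2])/v[2])
h=cv2.cvtColor(W['color'],cv2.COLOR_RGB2HSV);m=cv2.inRange(h,(8,120,100),(22,255,255))
k,l,st,ce=cv2.connectedComponentsWithStats(m)
for i in range(1,k):
    if st[i,4]>60:
        o,v=wray(W,ce[i]);print('or',ce[i],st[i,4],o+v*(26-o[2])/v[2])
E
```

```text
time_s: 3.52
eef_pos: [456.9, 226.1, 253.0]
ee_rot: [0.092, -0.092, 0.701, -0.701]
force: [1.0, -0.5, 0.2]
grip_width: 1.001
time_s: 4.02
eef_pos: [493.0, 303.4, 154.1]
ee_rot: [-0.022, 0.022, -0.707, 0.707]
force: [0.3, -0.6, 0.9]
grip_width: 0.998
[ 0.35   0.52   1.462 -0.     1.159  1.858] [[-0.998  0.     0.062]
 [-0.062 -0.    -0.998]
 [-0.    -1.     0.   ]]
{'fx': 371.64829954431775, 'fy': 371.64829954431775, 'cx': 321.2463397325565, 'cy': 239.82984701714884}
[439.8, 149.0] 0.98 [560.651 217.275   0.   ]
[318.7, 224.0] 0.56 [495.563 305.472   0.   ]
or [463.726 134.15 ] 379 [574.035 209.138  26.   ]
or [454.005 147.172] 413 [564.017 215.47   26.   ]
or [443.514 160.288] 420 [553.996 222.229  26.   ]
or [433.283 173.493] 410 [544.026 228.673  26.   ]
or [319.536 210.203] 472 [512.448 305.703  26.   ]
or [319.085 226.478] 446 [500.826 305.326  26.   ]
or [318.989 243.168] 464 [488.625 304.675  26.   ]
or [319.072 258.767] 387 [476.902 303.927  26.   ]
```

View pics/w1.png

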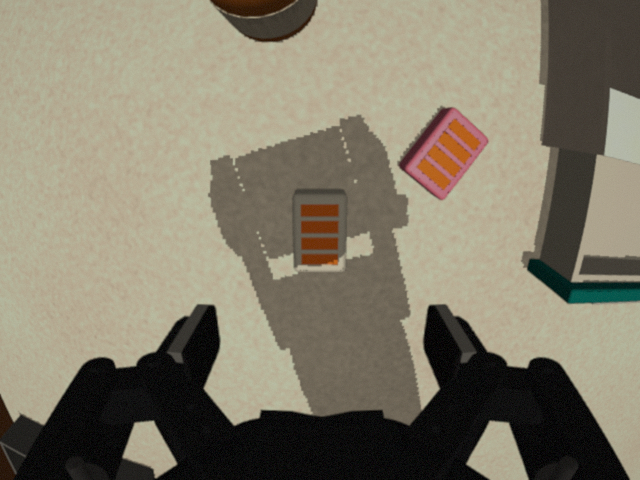

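The wrist view shows the fresh cartridge centred at about (319,234), between the jaws, with the pink look-alike clear at (444,152). I'll descend and grip.

```bash
python3 -m crank '[{"dp":[-2,40,-1],"roll":0,"gripper":0},{"dp":[-2,80,-1],"roll":0,"gripper":0},{"dp":[-2,105,-1],"roll":0,"gripper":0},{"dp":[-2,118,-1],"roll":0,"gripper":0},{"dp":[-2,128,-1],"roll":0,"gripper":0},{"dp":[-2,128,-1],"roll":0,"gripper":0},{"dp":[-2,128,-1],"roll":0,"gripper":0}]' 40 && python3 -m crank '[{"dp":[0,0,0],"roll":0,"gripper":255},{"dp":[0,0,0],"roll":0,"gripper":255},{"dp":[0,0,0],"roll":0,"gripper":255},{"dp":[0,0,0],"roll":0,"gripper":255},{"dp":[0,0,0],"roll":0,"gripper":255},{"dp":[0,0,0],"roll":0,"gripper":255},{"dp":[0,0,0],"roll":0,"gripper":255},{"dp":[0,0,0],"roll":0,"gripper":255},{"dp":[0,0,0],"roll":0,"gripper":255},{"dp":[0,0,0],"roll":0,"gripper":255}]' 40
```

```text
time_s: 4.7
eef_pos: [495.6, 304.7, 26.8]
ee_rot: [0.022, -0.021, 0.707, -0.707]
force: [0.7, 0.4, -0.1]
grip_width: 0.999
time_s: 5.53
eef_pos: [495.2, 305.0, 26.1]
ee_rot: [0.022, -0.021, 0.707, -0.707]
force: [-1.5, -0.6, 4.9]
grip_width: 0.434
```

```bash
python3 -m crank '[{"dp":[0,-40,0],"roll":0,"gripper":255},{"dp":[0,-80,0],"roll":0,"gripper":255},{"dp":[0,-124,0],"roll":0,"gripper":255},{"dp":[0,-124,0],"roll":0,"gripper":255}]' && python3 -m crank '[{"dp":[-3,0,40],"roll":0.03,"gripper":255},{"dp":[-6,0,80],"roll":0.062,"gripper":255},{"dp":[-8,0,120],"roll":0.062,"gripper":255},{"dp":[-11,0,160],"roll":0.062,"gripper":255},{"dp":[-13,0,200],"roll":0.062,"gripper":255},{"dp":[-15,0,240],"roll":0.062,"gripper":255},{"dp":[-17,0,270],"roll":0.062,"gripper":255},{"dp":[-18,0,282],"roll":0.062,"gripper":255},{"dp":[-18,0,282],"roll":0.062,"gripper":255},{"dp":[-18,0,282],"roll":0.062,"gripper":255}]'
cat >> h.py <<'E'
def wray(p,uv):
    d=np.array([(uv[0]-p['cx'])/p['fx'],(uv[1]-p['cy'])/p['fy']]);th=np.linalg.norm(d)
    v=np.r_[d/th*np.sin(th),np.cos(th)];R=np.array(p['R']);return -R.T@p['t'],R.T@v
def watz(p,uv,z):
    o,v=wray(p,uv); return o+v*(z-o[2])/v[2]
E
python3 - <<'E'
from h import *
np.set_printoptions(precision=3,suppress=True)
print(ctrl.sense()['joints'],ctrl.sense()['grip_width'])
W=eyes.capture('wrist');save(W,'w2')
for n,z in(('drawer_floor',15),('drawer_pull',42),('lid_fin',200)):
    for d in models.spot_point(W,n)[:2]: print(n,np.array(d['centre']),d['confidence'],watz(W,d['centre'],z))
h=cv2.cvtColor(W['color'],cv2.COLOR_RGB2HSV);m=cv2.inRange(h,(80,80,30),(100,255,255))
k,l,st,ce=cv2.connectedComponentsWithStats(m)
for i in range(1,k):
    if st[i,4]>100: print('teal',st[i],watz(W,ce[i],74))
E
```

```text
time_s: 5.87
eef_pos: [497.3, 305.9, 156.9]
ee_rot: [0.026, -0.018, 0.708, -0.705]
force: [1.2, 0.3, -0.9]
grip_width: 0.433
time_s: 6.7
eef_pos: [530.0, 24.7, 149.0]
ee_rot: [-0.001, 0.0, 0.707, -0.707]
force: [-0.6, 0.3, -1.2]
grip_width: 0.435
[-0.175  0.43   1.62   0.     1.092  1.397] 0.43514077832108544
drawer_floor [321.6 209.7] 0.61 [548.399  24.399  15.   ]
teal [ 173  313   61   38 1217] [481.159 101.74   74.   ]
teal [ 409  312   59   39 1225] [481.415 -51.293  74.   ]
```

View pics/w2.png

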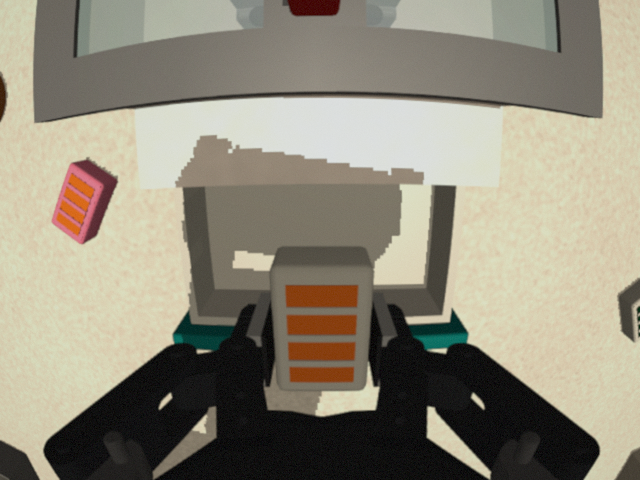

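The wrist view shows the cartridge held level over the open drawer, with drawer walls at about x=195 and 440 and the roof edge at row 187. Everything is centred at y≈25 with box yaw ≈0, so I'll lower and release.

```bash
python3 -m crank '[{"dp":[0,35,0],"roll":0,"gripper":255},{"dp":[0,70,0],"roll":0,"gripper":255},{"dp":[0,90,0],"roll":0,"gripper":255},{"dp":[0,100,0],"roll":0,"gripper":255},{"dp":[0,105,0],"roll":0,"gripper":255},{"dp":[0,107,0],"roll":0,"gripper":255},{"dp":[0,107,0],"roll":0,"gripper":255},{"dp":[0,107,0],"roll":0,"gripper":255}]' && python3 -m crank '[{"dp":[0,0,0],"roll":0,"gripper":60},{"dp":[0,0,0],"roll":0,"gripper":60},{"dp":[0,0,0],"roll":0,"gripper":60},{"dp":[0,0,0],"roll":0,"gripper":60},{"dp":[0,0,0],"roll":0,"gripper":60},{"dp":[0,0,0],"roll":0,"gripper":60},{"dp":[0,-30,0],"roll":0,"gripper":60},{"dp":[0,-65,0],"roll":0,"gripper":60},{"dp":[0,-105,0],"roll":0,"gripper":60},{"dp":[0,-105,0],"roll":0,"gripper":60}]'
python3 - <<'E'
from h import *
np.set_printoptions(precision=3,suppress=True)
W=eyes.capture('wrist');save(W,'w3')
for n,z in(('drawer_floor',15),('fresh',15),('lid_fin',200)):
    for d in models.spot_point(W,n)[:2]: print(n,np.array(d['centre']),d['confidence'],watz(W,d['centre'],z))
h=cv2.cvtColor(W['color'],cv2.COLOR_RGB2HSV);m=cv2.inRange(h,(8,120,80),(22,255,255))
k,l,st,ce=cv2.connectedComponentsWithStats(m)
for i in range(1,k):
    if st[i,4]>60: print('or',ce[i],watz(W,ce[i],41))
E
```

```text
time_s: 7.57
eef_pos: [530.9, 24.5, 43.5]
ee_rot: [-0.001, -0.001, -0.707, 0.707]
force: [-0.1, 0.2, -1.7]
grip_width: 0.439
time_s: 8.4
eef_pos: [533.1, 24.1, 154.3]
ee_rot: [-0.004, -0.004, -0.706, 0.708]
force: [0.2, -0.3, 1.0]
grip_width: 0.769
fresh [320.8 237. ] 0.84 [531.452  24.063  15.   ]
fresh [ 96.5 200.8] 0.75 [562.836 206.402  15.   ]
or [ 84.307 189.96 ] [576.065 198.689  41.   ]
or [ 79.678 202.948] [566.484 204.833  41.   ]
or [ 75.297 215.498] [556.963 211.055  41.   ]
or [ 71.253 227.309] [547.732 217.199  41.   ]
or [320.5 223.5] [548.353  24.231  41.   ]
or [320.424 240.979] [536.403  24.308  41.   ]
or [320.082 258.16 ] [524.314  24.567  41.   ]
or [320.5 274. ] [512.808  24.313  41.   ]
```

View pics/w3.png

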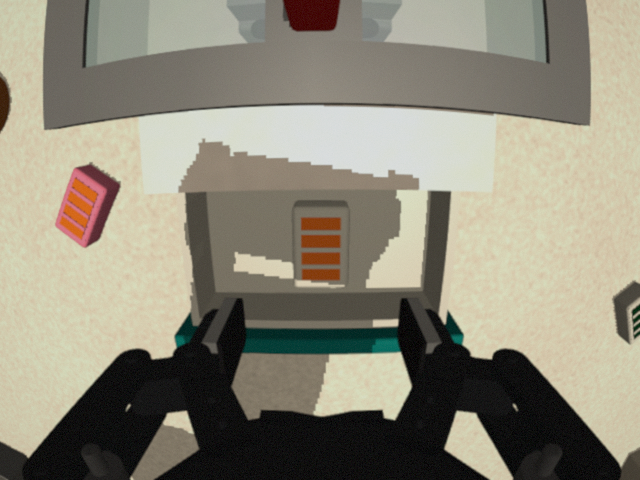

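The cartridge lies flat at (531,24), window up and released. Next I'll close the fingers, go in front of the pull and push it.

```bash
python3 -m crank '[{"dp":[40,0,0],"roll":0,"gripper":255},{"dp":[80,0,0],"roll":0,"gripper":255},{"dp":[120,0,0],"roll":0,"gripper":255},{"dp":[120,0,0],"roll":0,"gripper":255},{"dp":[120,35,0],"roll":0,"gripper":255},{"dp":[120,70,0],"roll":0,"gripper":255},{"dp":[120,96,0],"roll":0,"gripper":255},{"dp":[120,96,0],"roll":0,"gripper":255},{"dp":[120,96,0],"roll":0,"gripper":255},{"dp":[120,96,0],"roll":0,"gripper":255}]' && python3 -m crank '[{"dp":[-8,0,0],"roll":0,"gripper":255},{"dp":[-16,0,0],"roll":0,"gripper":255},{"dp":[-24,0,0],"roll":0,"gripper":255},{"dp":[-32,0,0],"roll":0,"gripper":255},{"dp":[-40,0,0],"roll":0,"gripper":255},{"dp":[-48,0,0],"roll":0,"gripper":255},{"dp":[-56,0,0],"roll":0,"gripper":255},{"dp":[-64,0,0],"roll":0,"gripper":255},{"dp":[-72,0,0],"roll":0,"gripper":255},{"dp":[-80,0,0],"roll":0,"gripper":255}]'
```

```text
time_s: 9.43
eef_pos: [410.6, 24.4, 52.1]
ee_rot: [-0.0, -0.0, -0.707, 0.707]
force: [-0.3, -0.1, 0.8]
grip_width: -0.002
time_s: 10.27
eef_pos: [490.9, 24.6, 51.2]
ee_rot: [-0.0, -0.0, 0.707, -0.707]
force: [-2.1, 1.7, 1.5]
grip_width: 0.002
```

```bash
python3 -m crank '[{"dp":[-6,0,0],"roll":0,"gripper":255},{"dp":[-12,0,0],"roll":0,"gripper":255},{"dp":[-18,0,0],"roll":0,"gripper":255},{"dp":[-24,0,0],"roll":0,"gripper":255},{"dp":[-29,0,0],"roll":0,"gripper":255},{"dp":[-33,0,0],"roll":0,"gripper":255},{"dp":[-36,0,0],"roll":0,"gripper":255},{"dp":[-38,0,0],"roll":0,"gripper":255},{"dp":[-40,0,0],"roll":0,"gripper":255},{"dp":[-40,0,0],"roll":0,"gripper":255}]'; python3 -m crank '[{"dp":[-2,0,0],"roll":0,"gripper":255},{"dp":[-4,0,0],"roll":0,"gripper":255},{"dp":[-5,0,0],"roll":0,"gripper":255},{"dp":[-5,0,0],"roll":0,"gripper":255}]'
```

```text
time_s: 11.1
eef_pos: [530.6, 24.3, 51.4]
ee_rot: [-0.0, -0.0, -0.707, 0.707]
force: [0.4, -0.5, 0.6]
grip_width: 0.002
time_s: 11.43
eef_pos: [535.5, 24.4, 51.4]
ee_rot: [-0.0, -0.0, -0.707, 0.707]
force: [-0.7, -0.1, -0.4]
grip_width: -0.004
```

```bash
python3 -m crank '[{"dp":[-1,0,0],"roll":0,"gripper":255},{"dp":[-2,0,0],"roll":0,"gripper":255},{"dp":[-3,0,0],"roll":0,"gripper":255},{"dp":[-4,0,0],"roll":0,"gripper":255},{"dp":[-4,0,0],"roll":0,"gripper":255}]'; python3 -m crank '[{"dp":[-1,0,0],"roll":0,"gripper":255},{"dp":[-2,0,0],"roll":0,"gripper":255},{"dp":[-3,0,0],"roll":0,"gripper":255},{"dp":[-3,0,0],"roll":0,"gripper":255}]'
```

```text
time_s: 11.85
eef_pos: [539.4, 24.4, 51.3]
ee_rot: [-0.0, -0.0, -0.707, 0.707]
force: [-0.2, -0.4, 0.4]
grip_width: -0.001
time_s: 12.18
eef_pos: [540.8, 24.5, 51.2]
ee_rot: [-0.001, -0.002, 0.707, -0.707]
force: [-9.8, -1.5, 7.5]
grip_width: -0.0
```

```bash
python3 -m crank '[{"dp":[-1,0,0],"roll":0,"gripper":255},{"dp":[-2,0,0],"roll":0,"gripper":255},{"dp":[-2,0,0],"roll":0,"gripper":255}]'; python3 -m crank '[{"dp":[15,0,0],"roll":0,"gripper":255},{"dp":[30,0,0],"roll":0,"gripper":255},{"dp":[40,0,0],"roll":0,"gripper":200},{"dp":[40,-40,0],"roll":0,"gripper":100},{"dp":[40,-80,0],"roll":0,"gripper":100},{"dp":[40,-120,0],"roll":0,"gripper":100},{"dp":[40,-160,0],"roll":0,"gripper":100},{"dp":[40,-200,0],"roll":0,"gripper":100},{"dp":[40,-220,0],"roll":0,"gripper":100},{"dp":[40,-220,0],"roll":0,"gripper":100}]'
python3 - <<'E'
from h import *
np.set_printoptions(precision=3,suppress=True)
W=eyes.capture('wrist');S=eyes.capture('side');T=eyes.capture('top');save(W,'w4')
for n,z in(('drawer_pull',42),('drawer_floor',15),('lid_fin',200)):
  for nm,p,f in(('W',W,watz),('S',S,atz),('T',T,atz)):
    for d in models.spot_point(p,n)[:1]: print(n,nm,np.array(d['centre']),d['confidence'],f(p,d['centre'],z))
for nm,p,f in(('W',W,watz),('T',T,atz)):
  h=cv2.cvtColor(p['color'],cv2.COLOR_RGB2HSV)
  for cn,lo,hi,z in(('teal',(80,80,30),(100,255,255),74),('red',(0,150,60),(7,255,255),200)):
    m=cv2.inRange(h,lo,hi);k,l,st,ce=cv2.connectedComponentsWithStats(m)
    for i in range(1,k):
      if st[i,4]>100: print(nm,cn,st[i],f(p,ce[i],z),[f(p,q,z)[:2].round().tolist() for q in cv2.boxPoints(cv2.minAreaRect(np.argwhere(l==i)[:,::-1].astype(np.float32)))])
E
```

```text
time_s: 12.43
eef_pos: [540.9, 24.6, 51.2]
ee_rot: [-0.003, -0.004, 0.707, -0.707]
force: [-21.7, -3.0, 16.4]
grip_width: 0.002
time_s: 13.27
eef_pos: [505.8, 24.3, 276.3]
ee_rot: [-0.003, -0.003, -0.707, 0.708]
force: [-0.8, -0.5, 0.2]
grip_width: 0.608
drawer_pull W [320.1 162.7] 0.68 [549.595  24.967  42.   ]
drawer_pull S [340.2 266.1] 0.9 [555.188  19.045  42.   ]
lid_fin S [298.9 206.7] 0.95 [660.979  22.498 200.   ]
W teal [ 210  135  219   16 2546] [570.637  25.721  74.   ] [[579.0, 123.0], [580.0, -70.0], [567.0, -71.0], [566.0, 123.0]]
W red [304   0  26  29 638] [646.559  26.35  200.   ] [[654.0, 33.0], [654.0, 20.0], [637.0, 20.0], [637.0, 33.0]]
T red [302 208   7  23 131] [658.168  25.664 200.   ] [[681.0, 30.0], [680.0, 18.0], [637.0, 22.0], [638.0, 33.0]]
```

View pics/w4.png

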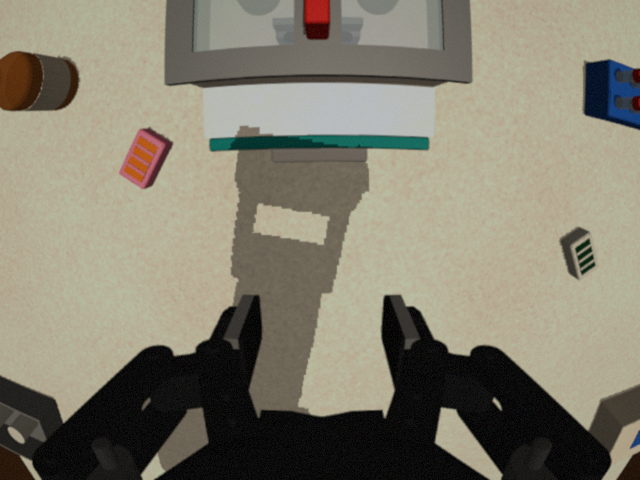

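The teal panel now sits flush against the base at row 143, and the push ended against the stop at −22 N. The fin is at about (660, 25.5), top at z=200. I'll move above it.

```bash
python3 -m crank '[{"dp":[-40,0,0],"roll":0,"gripper":60},{"dp":[-80,0,0],"roll":0,"gripper":60},{"dp":[-120,0,-1],"roll":0,"gripper":60},{"dp":[-145,0,-1],"roll":0,"gripper":60},{"dp":[-154,0,-1],"roll":0,"gripper":60},{"dp":[-154,10,-1],"roll":0,"gripper":60},{"dp":[-154,20,-1],"roll":0,"gripper":60},{"dp":[-154,20,-1],"roll":0,"gripper":60},{"dp":[-154,20,-1],"roll":0,"gripper":60}]' 60
python3 - <<'E'
from h import *
np.set_printoptions(precision=3,suppress=True)
s=ctrl.sense();print(s['eef_pos'],s['joints'])
W=eyes.capture('wrist');T=eyes.capture('top');save(W,'w5')
for d in models.spot_point(W,'lid_fin')[:2]: print(np.array(d['centre']),d['confidence'],watz(W,d['centre'],200))
h=cv2.cvtColor(W['color'],cv2.COLOR_RGB2HSV);m=cv2.inRange(h,(0,150,60),(7,255,255));k,l,st,ce=cv2.connectedComponentsWithStats(m)
for i in range(1,k):
  if st[i,4]>200: print(st[i],[watz(W,q,200)[:2].round().tolist() for q in cv2.boxPoints(cv2.minAreaRect(np.argwhere(l==i)[:,::-1].astype(np.float32)))])
E
```

```text
time_s: 14.62
eef_pos: [657.2, 25.5, 250.7]
ee_rot: [-0.001, -0.001, 0.707, -0.707]
force: [-0.4, 0.0, 1.0]
grip_width: 0.765
[657.182  25.495 250.714] [-0.139  0.621  1.039 -0.     1.483  1.432]
[315.1 272.2] 0.65 [662.768  28.474 200.   ]
[ 305  212   28   99 2390] [[694.0, 33.0], [694.0, 20.0], [641.0, 20.0], [641.0, 34.0]]
```

View pics/w5.png

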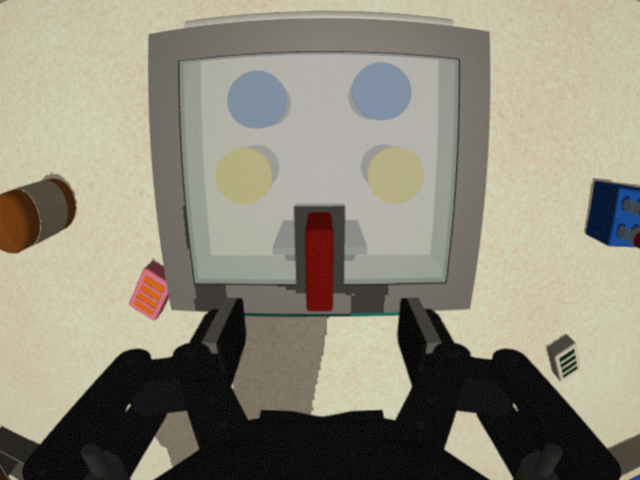

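The fin lies between the pads at (319,261), with its top centre at about (663,26.5). I'll shift slightly, descend and grip.

```bash
python3 -m crank '[{"dp":[-5,15,-1],"roll":0,"gripper":60},{"dp":[-5,30,-1],"roll":0,"gripper":60},{"dp":[-5,45,-1],"roll":0,"gripper":60},{"dp":[-5,55,-1],"roll":0,"gripper":60},{"dp":[-5,61,-1],"roll":0,"gripper":60},{"dp":[-5,61,-1],"roll":0,"gripper":60},{"dp":[-5,61,-1],"roll":0,"gripper":60}]' 60; python3 -m crank '[{"dp":[0,0,0],"roll":0,"gripper":255},{"dp":[0,0,0],"roll":0,"gripper":255},{"dp":[0,0,0],"roll":0,"gripper":255},{"dp":[0,0,0],"roll":0,"gripper":255},{"dp":[0,0,0],"roll":0,"gripper":255},{"dp":[0,0,0],"roll":0,"gripper":255},{"dp":[0,0,0],"roll":0,"gripper":255},{"dp":[0,0,0],"roll":0,"gripper":255}]' 60
```

```text
time_s: 15.35
eef_pos: [663.3, 26.4, 191.0]
ee_rot: [-0.0, -0.0, -0.707, 0.707]
force: [0.1, -0.1, 0.5]
grip_width: 0.769
time_s: 16.02
eef_pos: [663.3, 26.7, 190.8]
ee_rot: [0.0, 0.0, 0.707, -0.707]
force: [-0.4, 2.7, 4.9]
grip_width: 0.156
```

```bash
python3 -m crank '[{"dp":[0,-1,0],"roll":0,"gripper":255},{"dp":[-0.5,-2,0],"roll":0,"gripper":255},{"dp":[-1,-3,0],"roll":0,"gripper":255},{"dp":[-1,-4,0],"roll":0,"gripper":255},{"dp":[-1.5,-5,0],"roll":0,"gripper":255},{"dp":[-2,-6,0],"roll":0,"gripper":255},{"dp":[-2,-6,0],"roll":0,"gripper":255}]'; python3 -m crank '[{"dp":[-0.5,-1,0],"roll":0,"gripper":255},{"dp":[-1,-2,0],"roll":0,"gripper":255},{"dp":[-1,-3,0],"roll":0,"gripper":255},{"dp":[-1.5,-4,0],"roll":0,"gripper":255},{"dp":[-1.5,-5,0],"roll":0,"gripper":255},{"dp":[-2,-6,0],"roll":0,"gripper":255},{"dp":[-2,-6,0],"roll":0,"gripper":255}]'
```

```text
time_s: 16.6
eef_pos: [665.0, 26.7, 196.3]
ee_rot: [-0.0, -0.0, 0.707, -0.707]
force: [0.2, 4.1, -8.8]
grip_width: 0.154
time_s: 17.18
eef_pos: [667.3, 26.7, 202.8]
ee_rot: [0.0, 0.0, 0.707, -0.707]
force: [-0.6, 5.3, -9.0]
grip_width: 0.154
```

```bash
python3 -m crank '[{"dp":[-0.5,-1,0],"roll":0,"gripper":255},{"dp":[-1,-2,0],"roll":0,"gripper":255},{"dp":[-1,-3,0],"roll":0,"gripper":255},{"dp":[-1.5,-4,0],"roll":0,"gripper":255},{"dp":[-1.5,-5,0],"roll":0,"gripper":255},{"dp":[-2,-6,0],"roll":0,"gripper":255},{"dp":[-2.5,-8,0],"roll":0,"gripper":255},{"dp":[-2.5,-8,0],"roll":0,"gripper":255},{"dp":[-2.5,-8,0],"roll":0,"gripper":255},{"dp":[-2.5,-8,0],"roll":0,"gripper":255}]'
python3 - <<'E'
from h import *
S=eyes.capture('side');W=eyes.capture('wrist')
a=cv2.resize(S['color'][170:300,230:400],(523,400),interpolation=cv2.INTER_CUBIC);b=W['color'][100:340,150:500]
o=np.zeros((400,800,3),np.uint8);o[:,:523]=a;o[:240*277//350,523:]=cv2.resize(b,(277,240*277//350));save({'color':o},'s6')
E
```

```text
time_s: 18.02
eef_pos: [670.4, 26.7, 210.6]
ee_rot: [0.001, 0.001, 0.707, -0.707]
force: [4.8, 5.8, -11.2]
grip_width: 0.152
```

View pics/s6.png

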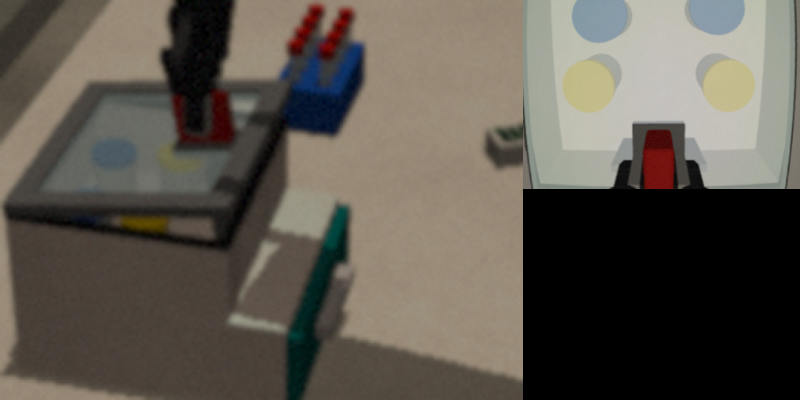

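Run:
```python
from h import *
np.set_printoptions(precision=1,suppress=True)
S=eyes.capture('side');s=ctrl.sense();print(s['eef_pos'],s['force'],s['dq'])
k=523/170
for hx in(795,799):
  print('rim',(proj(S,[hx-175,125,150])-[230,170])*k,'hinge top',(proj(S,[hx,125,160])-[230,170])*k)
  for th in(0,.08,.11,.14,.18,.22):
    c,n=np.cos(th),np.sin(th);print(th,'bottom',(proj(S,[hx-180*c,125,150+180*n])-[230,170])*k,'top',(proj(S,[hx-180*c+10*n,125,150+180*n+10*c])-[230,170])*k)
a=cv2.resize(S['color'][205:260,225:315],(800,489),interpolation=cv2.INTER_CUBIC);save({'color':a},'s7')
```

```text
[670.5  26.6 210.6] [  5.1   6.2 -11.9] [ 0. -0.  0.  0. -0. -0.]
rim [228.7 244.9] hinge top [  5.3 200.8]
0 bottom [235.3 245.8] top [235.3 234.5]
0.08 bottom [234.5 229.4] top [233.5 217.9]
0.11 bottom [233.8 223.2] top [232.4 211.5]
0.14 bottom [233.  216.9] top [231.1 205.2]
0.18 bottom [231.4 208.5] top [229.  196.7]
0.22 bottom [229.5 200. ] top [226.6 188.2]
rim [223.5 244.1] hinge top [  0.3 200.1]
0 bottom [230.  245.1] top [230.  233.8]
0.08 bottom [229.3 228.7] top [228.2 217.1]
0.11 bottom [228.6 222.4] top [227.1 210.8]
0.14 bottom [227.7 216.1] top [225.8 204.4]
0.18 bottom [226.1 207.7] top [223.7 196. ]
0.22 bottom [224.2 199.3] top [221.2 187.4]
```

View pics/s7.png

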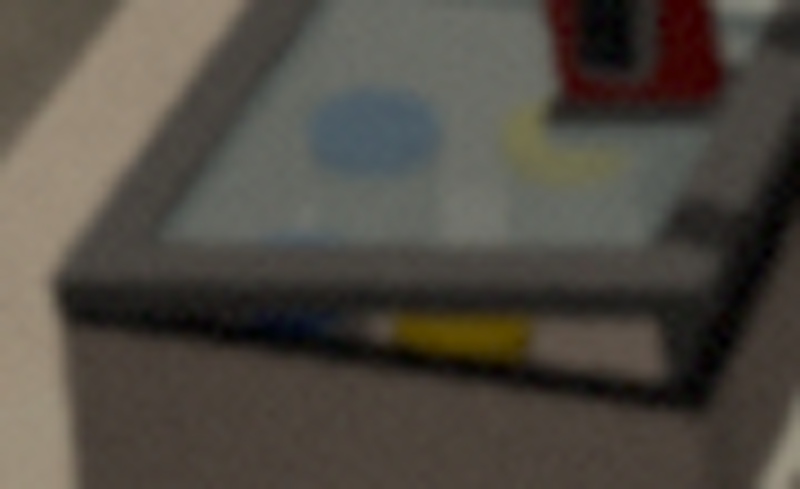

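The side crop shows the lid's lower front corner at about (710,310), well above the rim at (705,400). Against the projected model that gives θ≈0.145 rad, and all joint speeds are zero. I'll hand in.

```bash
python3 -c "
from rig import ctrl
print(ctrl.finish_job())"
```

```text
the job is handed in; nothing more can be done
None
```

The job is handed in, with the gripper still holding the lid ajar. `finish_job` gave no verdict.

- **Cartridge:** I picked up the white cartridge with the orange window and left the pink look-alike alone. It was placed flat in the drawer, window up and released. The wrist picture after release showed it about 15 mm in front of the drawer's centre.
- **Drawer:** I pushed it by the pull until it hit its stop, at about 22 N. The wrist view then showed the panel flush against the base. I have no direct joint reading, and the cartridge can't be seen once the drawer is shut.
- **Lid:** I pulled it free in small steps. The tool rose about 20 mm and the side picture gave about 0.145 rad, roughly 26 mm at the front edge. The arm was at rest, with a force of about 12 N down on the gripper.
- **Bystanders:** The arm never came near the spent cartridge, bottle or tube rack. I did not re-measure their positions at the end.
- **Disagreements:** Position estimates from the different cameras differed by up to about 10 mm. I relied on the wrist camera, and on contact for the final drawer push. The first move call was refused because it lacked a `roll` value; nothing moved.

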